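# Weigh two skateboard wheels and press on the heavier

## Robot

A 6-joint arm with a two-finger parallel gripper is mounted at the origin on the work surface. World frame = base frame: x ahead of the robot, y to its left, z up, the work surface at z = 0. Lengths are in mm, angles in rad, forces in N, time in s.
With the tool pointing down it reaches from about 300 to 825 mm from the base axis. Payload 5.4 kg.
Tool frame: the origin (TCP) lies midway between the tips of the shut fingers; the grasp point (between the pads) lies tcp_to_grasp behind it (tcp_to_grasp is the distance from the TCP to the grasp point, in mm); z points along the fingers, y is the line along which they close (so a half turn about z gives the same grasp; the last joint's range is limited). The gripper opens to 92 mm and grips with 3 to 60 N. Pads are 20 mm wide; open, the fingers measure 128 mm over their backs; the gripper's body (75 mm by 189 mm) begins 69 mm behind the grasp point.
Start: joints at [-1.468, 0.158, 1.597, -0, 1.386, -0.21], TCP at [176.917, -547.089, 214.601] pointing down, gripper open.
Joint ranges: [-2.91, 2.91], [-0.94, 2.29], [0.18, 2.7], [-1.29, 4.43], [0.17, 2.64], [-3, 3]. Speed limits (rad/s): [2.57, 2.57, 3.14, 3.14, 3.14, 3.14].

## Interface

Orientations are given as a unit quaternion [w, x, y, z].
In Python, from workcell import get_obs, snapshot, job_done, tcp_to_grasp gives the robot as it stands.
- The arm moves only by the shell command python3 -m jog 'ROWS' [FORCE]. ROWS is JSON, a list of rows, each a list of 3 entries, a list of its own where there are three numbers: the closure, from 0 (fully open) to 1 (shut), then the shift along the tool's x, y, z normalised to -1 to 1, where 1 is 0.02 m, then the turn about the tool's z normalised to -1 to 1, where 1 is 6 degrees. A call has exactly 10 rows; each row shifts and turns the commanded pose from where the row before left it, along the tool's axes as they then stand; what a row does not reach is not made up. A row lasts 1/10 s, in which the tool goes at most 50 mm and 8.59 degrees, less where a joint would pass 70% of its speed; a pose out of reach is approached as far as the arm can. A call with a number of a shift or a turn outside -1 to 1 is refused whole. A call with a gripper value outside its range is refused whole. The fingers move at their own pace and stop on an object; FORCE is the grip in N (left out, the last holds). Time passes only in rows, so rows that do not move let the fingers close, or fill a call up. It gives the time, the measured TCP pose, the force, the opening and the grip force at its end, in the units of the state.
- get_obs(): the state, without advancing time (a new reading comes with each control period).
- snapshot(name): name is "scene" or "side" or "wrist"; returns a dict with "frame" (384x512x3 uint8, red, green, blue), "z_map" (384x512 float32, mm along the optical axis (not along the pixel's ray), 0 where there is no reading), "fov_y" (degrees; the focal length in pixels is half the picture's height over the tangent of half this angle, whatever the lens; pixels are square), "cx", "cy" (the principal point, pixels), "xyz" and "orientation" of the camera in the world. Camera axes: x right, y up, looking along -z (the intrinsics and any distortion apply to the point x, -y, -z); pixel columns grow to the right and rows downward; lengths in mm; the calibration is good to about 2 mm. A picture is of the moment at which its call begins.
- job_done(): hands the job in; it is judged then, once.
The state is a dict: "clock": time; "qpos": joint angles; "joint_velocities": joint speeds; "joint_efforts": joint torques, N m; "eef_pos": TCP position; "tcp_rot": TCP orientation; "force": force on the tool from outside, world axes, zero at the start; "torque": the same for the moment, N m; "grip_width": finger opening in mm; "grip_force": force on a finger pad.
Only numpy, scipy, OpenCV 4.12 (cv2) and the standard library are available. Lean on these libraries where they do the work, as an engineer would, in place of code of your own. Each camera call takes 0.05 s, during which the arm holds its last target. There are 200 camera calls.

## Task

Two loose skateboard wheels look alike but one has a hollow core: set one gently on each pan of the trip balance, let go and see which pan drops. Then take the heavier wheel from its pan and push it down onto the upright axle of the truck in the vise until it is fully home on the hanger, finishing with a firm push of about 20 N and never more than 30 N. Leave the lighter wheel lying on its pan, and do not disturb the other things on the bench.

Things in the scene. Friction and masses are not known exactly. Their poses are not given: they have to be found in the camera images.
- wheel_p: One of two loose, outwardly identical cream skateboard wheels (one about 90 g, one about 140 g; which is which must be found out). 56 mm in diameter, 34 mm wide, lying flat on its face at the start. A 10 mm bore runs through its bearings along its z axis. Origin: centre of its underside; z up along the bore.
- wheel_q: The other loose cream skateboard wheel, same shape and sizes as wheel_p. Origin: centre of its underside; z up along the bore.
- wheel_p_center (a point): Centre of wheel_p, 17 mm from either face, on the axis of the bore.
- wheel_q_center (a point): Centre of wheel_q, 17 mm from either face, on the axis of the bore.
- balance: Grey two-pan trip balance fixed to the bench, base 105 x 300 mm. Two flat steel pans 140 mm across, 3 mm rim, centres 110 mm either side of the middle along its y axis. Pans stay level; tops 132 mm above the bench when the beam is level, 9 mm of travel up or down to the stops. Empty it rests level; 15 g of difference tips it to the stop in about 1 s. Origin: under its centre on the bench.
- beam (a joint): Tilt of the balance beam in rad, 0 level, stops at about -0.08 and +0.08. Positive: the left pan (the balance's +y side) is up and the right pan down; negative: the left pan is down.
- left_pan_top (a point): Centre of the top face of the left pan (the balance's +y side); moves with the pan.
- right_pan_top (a point): Centre of the top face of the right pan (the balance's -y side); moves with the pan.
- truck: Cast skateboard truck clamped rigidly upright in a blue bench vise. Its free upper axle is a vertical steel stub, 8 mm in diameter with a 1.5 mm chamfer at the tip, standing 44 mm above the 17 mm wide shoulder of the hanger. Baseplate and vise stay over 40 mm below that shoulder. Origin: middle of the hanger, on the axle's line, 68 mm below the shoulder.
- axle_tip (a point): Upper tip of the upright axle, on its axis, 242 mm above the bench; z points up along the axle.
- axle_seat (a point): Centre of the hanger's shoulder, on the axle's axis, 44 mm below the tip. A wheel fully home has its lower face here, its centre 17 mm above. The wheel slides loosely down the upper axle; over the last 7 to 10 mm above the shoulder it is a tight fit that takes a steady push of about 11 N and holds the wheel up where it is left; at the shoulder it stops dead.
- other_truck: Bystander, leave alone: a second, complete truck with two green wheels, standing on its 84 x 54 mm baseplate; 230 mm long, 91 mm high. Origin: under its middle on the bench.
- spare_bearing: Bystander, leave alone: a single loose bearing, 22 mm across, 7 mm high, lying between the two loose wheels. Origin: under its middle on the bench.
- stain_jar: Bystander, leave alone: amber jar with a steel cap, 72 mm across, 95 mm high. Origin: under its middle on the bench.
- stain_brush: Bystander, leave alone: flat brush, 200 mm long, lying flat. Origin: under its middle on the bench.
- sanding_block: Bystander, leave alone: wooden sanding block with cork sole, 110 x 62 x 36 mm. Origin: under its middle on the bench.
- skate_tool: Bystander, leave alone: T-handled skate tool lying flat, 105 mm long, 114 mm across the grip. Origin: under its middle on the bench.
- pencil: Bystander, leave alone: pencil, 180 mm long, lying flat. Origin: under its middle on the bench.
Things that resemble listed ones, but are neither listed nor needed, are in the scene too. Leave any green look-alike of the wheel_p alone. Leave any brown look-alike of the wheel_q alone.

How it is judged (in metres and radians):
On the way, in this order (a step that is already met when the one before it is completed fails the run):
1. a wheel on each pan, let go, and the balance has tipped right over to one side ((((horizontal distance between wheel_p_center and left_pan_top below 0.055 m and z of wheel_p_center in the frame of left_pan_top between 0.012 and 0.022 m) and (horizontal distance between wheel_q_center and right_pan_top below 0.055 m and z of wheel_q_center in the frame of right_pan_top between 0.012 and 0.022 m)) or ((horizontal distance between wheel_p_center and right_pan_top below 0.055 m and z of wheel_p_center in the frame of right_pan_top between 0.012 and 0.022 m) and (horizontal distance between wheel_q_center and left_pan_top below 0.055 m and z of wheel_q_center in the frame of left_pan_top between 0.012 and 0.022 m))) and (value of joint beam below -0.05 rad or value of joint beam above 0.05 rad) and contact force between the fingers and wheel_p below 0.05 N and contact force between the fingers and wheel_q below 0.05 N and contact force between the fingers and balance below 0.05 N), for 0.3 s.
2. the wheel on the dropped pan, the heavier, is gripped there while the other lies on the raised pan ((((horizontal distance between wheel_p_center and left_pan_top below 0.055 m and z of wheel_p_center in the frame of left_pan_top between 0.012 and 0.022 m) and (horizontal distance between wheel_q_center and right_pan_top below 0.055 m and z of wheel_q_center in the frame of right_pan_top between 0.012 and 0.022 m) and value of joint beam below -0.05 rad and contact force between the fingers and wheel_p above 2 N and contact force between the fingers and wheel_q below 0.05 N) or ((horizontal distance between wheel_p_center and right_pan_top below 0.055 m and z of wheel_p_center in the frame of right_pan_top between 0.012 and 0.022 m) and (horizontal distance between wheel_q_center and left_pan_top below 0.055 m and z of wheel_q_center in the frame of left_pan_top between 0.012 and 0.022 m) and value of joint beam above 0.05 rad and contact force between the fingers and wheel_p above 2 N and contact force between the fingers and wheel_q below 0.05 N) or ((horizontal distance between wheel_q_center and left_pan_top below 0.055 m and z of wheel_q_center in the frame of left_pan_top between 0.012 and 0.022 m) and (horizontal distance between wheel_p_center and right_pan_top below 0.055 m and z of wheel_p_center in the frame of right_pan_top between 0.012 and 0.022 m) and value of joint beam below -0.05 rad and contact force between the fingers and wheel_q above 2 N and contact force between the fingers and wheel_p below 0.05 N) or ((horizontal distance between wheel_q_center and right_pan_top below 0.055 m and z of wheel_q_center in the frame of right_pan_top between 0.012 and 0.022 m) and (horizontal distance between wheel_p_center and left_pan_top below 0.055 m and z of wheel_p_center in the frame of left_pan_top between 0.012 and 0.022 m) and value of joint beam above 0.05 rad and contact force between the fingers and wheel_q above 2 N and contact force between the fingers and wheel_p below 0.05 N))), for 0.1 s.
3. that wheel is pressed home on the axle firmly, bearing on the hanger's shoulder with over 5 N (((horizontal distance between wheel_p_center and axle_seat below 0.003 m and z of wheel_p_center in the frame of axle_seat between 0.014 and 0.0185 m and contact force between wheel_p and truck above 5 N) or (horizontal distance between wheel_q_center and axle_seat below 0.003 m and z of wheel_q_center in the frame of axle_seat between 0.014 and 0.0185 m and contact force between wheel_q and truck above 5 N))), for 0.1 s.
At the end, for the whole second after the job is handed in: The heavier wheel sits fully home on the upright axle (lower face within 1.5 mm of the hanger's shoulder, centred within 3 mm), after bearing on it with over 5 N; the lighter wheel lies flat on its pan (centre within 55 mm of the pan's centre); both at rest and let go (((horizontal distance between wheel_p_center and axle_seat below 0.003 m and z of wheel_p_center in the frame of axle_seat between 0.014 and 0.0185 m and (horizontal distance between wheel_q_center and left_pan_top below 0.055 m and z of wheel_q_center in the frame of left_pan_top between 0.012 and 0.022 m)) or (horizontal distance between wheel_p_center and axle_seat below 0.003 m and z of wheel_p_center in the frame of axle_seat between 0.014 and 0.0185 m and (horizontal distance between wheel_q_center and right_pan_top below 0.055 m and z of wheel_q_center in the frame of right_pan_top between 0.012 and 0.022 m)) or (horizontal distance between wheel_q_center and axle_seat below 0.003 m and z of wheel_q_center in the frame of axle_seat between 0.014 and 0.0185 m and (horizontal distance between wheel_p_center and left_pan_top below 0.055 m and z of wheel_p_center in the frame of left_pan_top between 0.012 and 0.022 m)) or (horizontal distance between wheel_q_center and axle_seat below 0.003 m and z of wheel_q_center in the frame of axle_seat between 0.014 and 0.0185 m and (horizontal distance between wheel_p_center and right_pan_top below 0.055 m and z of wheel_p_center in the frame of right_pan_top between 0.012 and 0.022 m))) and linear speed of each of wheel_p, wheel_q below 0.02 m/s and contact force between the fingers and wheel_p below 0.05 N and contact force between the fingers and wheel_q below 0.05 N); the robot touches nothing.
It fails at once if a wheel is pressed against the truck with more than 30 N (contact force between any of wheel_p, wheel_q and truck above 30 N).
It fails at once if the balance is loaded with more than 15 N by a wheel or the fingers (contact force between any of wheel_p, wheel_q, the fingers and balance above 15 N).
It fails at once if another thing on the bench is shifted by more than 30 mm (distance of any of other_truck, spare_bearing, stain_jar, stain_brush, sanding_block, skate_tool, pencil from where it was at the start of the episode above 0.03 m).
It also fails if it takes over 72 s, if anything falls off the work surface, if the arm or the gripper's body presses on something with over 40 N, if the wrist force passes 120 N, or if a joint passes its speed limit or range.

## Working session

There is one attempt and no reset: what is moved stays moved. The work goes in short steps, Python scripts to look and compute and a shell command to move; the robot and the scene stay as the last step left them, time stands still between calls to the robot, and variables do not carry over. Pictures are saved under pics/ and viewed, at most 10 in all, crops included, and the job is handed in when it is done.

```bash
mkdir -p pics
cat > h.py <<'E'
import numpy as np, cv2
from workcell import get_obs, snapshot, job_done, tcp_to_grasp
from scipy.spatial.transform import Rotation as R
def rot(q): return R.from_quat([q[1],q[2],q[3],q[0]]).as_matrix()
def cloud(s):
    h,w=s['z_map'].shape; f=h/2/np.tan(np.radians(s['fov_y'])/2)
    v,u=np.mgrid[0:h,0:w]; d=s['z_map']
    p=np.stack([(u-s['cx'])/f*d,-(v-s['cy'])/f*d,-d],-1)
    return p@rot(s['orientation']).T+np.array(s['xyz'])
def save(s,n,crop=None,k=1):
    im=s['frame'][:,:,::-1]
    if crop: a,b,c,d=crop; im=im[b:d,a:c]
    cv2.imwrite('pics/'+n,cv2.resize(im,None,fx=k,fy=k,interpolation=cv2.INTER_CUBIC))
E
python3 - <<'E'
from h import *
import pickle
o=get_obs(); print(o, tcp_to_grasp if not callable(tcp_to_grasp) else tcp_to_grasp())
S={n:snapshot(n) for n in('scene','side','wrist')}
pickle.dump(S,open('s.pkl','wb'))
for n,s in S.items(): save(s,n+'0.png',k=1.5); print(n,{k:v for k,v in s.items() if k not in('frame','z_map')})
E
```

```text
{'clock': 0.0, 'qpos': array([-1.46811414e+00,  1.59040556e-01,  1.59820507e+00, -4.03374653e-06,
        1.38621377e+00, -2.10110991e-01]), 'joint_velocities': array([ 1.89587092e-04, -6.34626761e-04,  1.38767053e-03,  1.93547848e-03,
        2.16564425e-04,  4.20190990e-05]), 'joint_efforts': array([-2.86175282e-05, -3.85573125e+01, -3.22106659e+01,  7.00840959e-02,
        3.80243501e-02, -1.38318551e-04]), 'eef_pos': array([ 176.8450338 , -546.47640353,  213.63730751]), 'tcp_rot': array([-9.32133056e-04,  9.87794474e-01,  1.55760092e-01,  4.81320517e-05]), 'force': array([-0.22208702,  0.82195713,  0.62794348]), 'torque': array([-0.01033032, -0.02284846, -0.02377499]), 'grip_force': 0.0, 'grip_width': 92.0679475763433} 18.700000000000003
scene {'fov_y': 57.05428418948167, 'cx': 253.2189356286057, 'cy': 194.85682511971743, 'xyz': array([1015.50432403,  424.31305561,  930.43259637]), 'orientation': array([0.38896307, 0.14582102, 0.32083687, 0.85118016])}
side {'fov_y': 43.599670723369016, 'cx': 262.0501543412597, 'cy': 189.16433440445033, 'xyz': array([ 261.05776039,  764.54184505, 1114.67986315]), 'orientation': array([-0.13657333, -0.04908983,  0.35058983,  0.92521602])}
wrist {'fov_y': 60.000969505858926, 'cx': 254.27719331134608, 'cy': 201.41431863405745, 'xyz': array([ 246.67826614, -525.22871868,  384.08318755]), 'orientation': array([ 0.80189436, -0.106088  ,  0.07824925, -0.58274165])}
```

View pics/scene0.png

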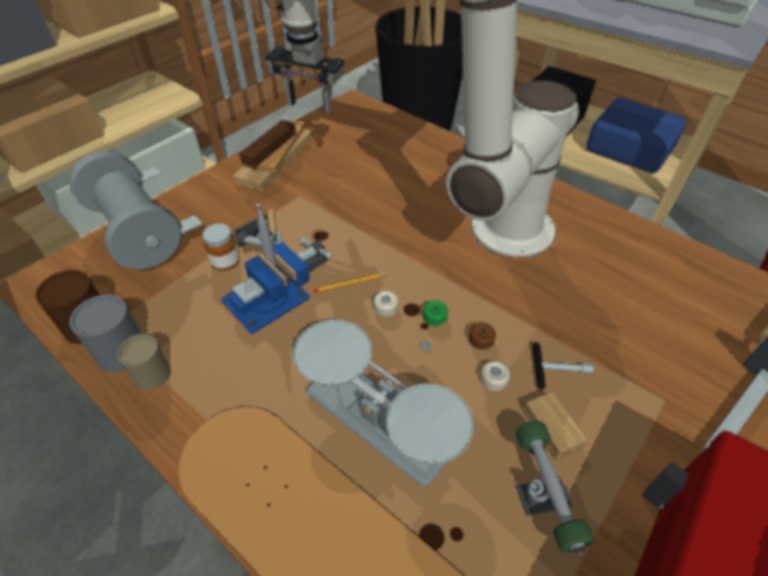

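View pics/side0.png

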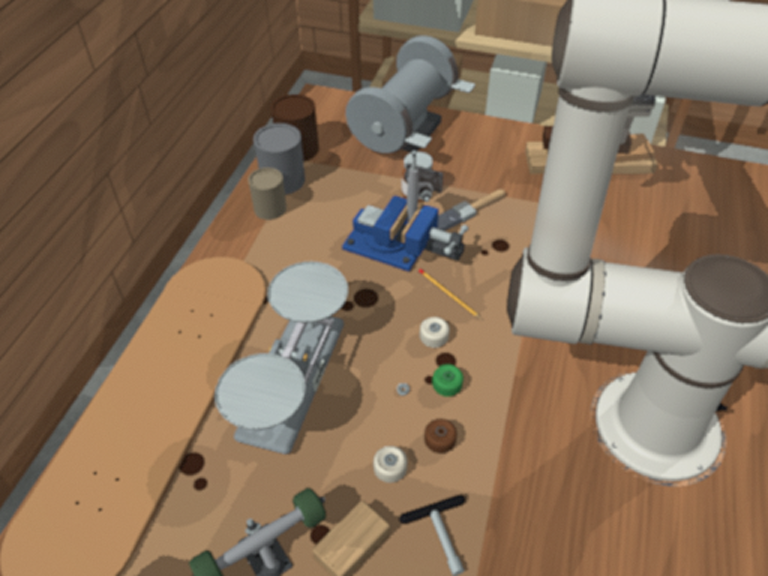

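Scene picture (1.5x): the cream wheels are at (386,302) and (495,375). Look-alikes to leave: green (435,312) and brown (482,335). Bearing (425,346). Pans (333,351) and (430,423). Axle tip about (261,207).

Run:
```python
from h import *
import pickle
S=pickle.load(open('s.pkl','rb'))
o=get_obs(); print(rot(o['tcp_rot']).round(3))
def circ(P,name):
    c,r=cv2.minEnclosingCircle(P[:,:2].astype(np.float32)); print(name,len(P),'med',np.median(P,0).round(1),'circ',np.round(c,1),round(r,1))
for n,pts in {'scene':dict(A=(386,302),B=(495,375),L=(333,351),R=(430,423),axle=(261,215),green=(435,312),brown=(482,335),brg=(425,346)),
              'side':dict(A=(434,331),B=(390,463),L=(309,292),R=(262,391),axle=(414,160),brg=(403,389))}.items():
    P=cloud(S[n])
    for k,(u,v) in pts.items():
        u=int(u/1.5);v=int(v/1.5); w=60 if k in'LR' else 22
        Q=P[max(v-w,0):v+w,max(u-w,0):u+w].reshape(-1,3); z=Q[:,2]
        lo,hi=dict(A=(29,40),B=(29,40),green=(25,45),brown=(25,45),L=(126,140),R=(126,140),axle=(202,246),brg=(4,12))[k]
        p0=P[v,u]; m=(z>lo)&(z<hi)&(np.hypot(*(Q[:,:2]-p0[:2]).T)<(85 if k in'LR' else 45))
        if m.sum(): circ(Q[m],n+' '+k)
        if k=='axle': print(Q[m][np.argsort(-Q[m][:,2])][:6].round(0),P[v-6:v+3,u].round(0))
```

```text
[[ 0.951  0.308 -0.   ]
 [ 0.308 -0.951  0.001]
 [ 0.    -0.001 -1.   ]]
scene A 153 med [429.4 -68.3  33.2] circ [428.3 -68.3] 28.0
scene B 213 med [430.1 219.7  33.2] circ [427.7 219.1] 27.7
scene L 1796 med [652.4  -6.4 132.8] circ [650.6  -7.2] 73.2
scene R 2429 med [649.4 214.4 132.8] circ [647.2 212.4] 73.0
scene axle 32 med [ 542.8 -312.2  224.4] circ [ 541.3 -313.6] 4.6
[[ 543. -312.  244.]
 [ 544. -316.  243.]
 [ 539. -317.  243.]
 [ 543. -312.  241.]
 [ 541. -310.  240.]
 [ 537. -315.  240.]] [[ 374. -563.    1.]
 [ 379. -555.    3.]
 [ 538. -312.  230.]
 [ 538. -313.  226.]
 [ 540. -312.  223.]
 [ 540. -312.  219.]
 [ 543. -309.  219.]
 [ 542. -311.  213.]
 [ 543. -312.  209.]]
scene green 185 med [379.2  31.9  32.4] circ [377.1  30.7] 27.4
scene brown 206 med [364.3 145.6  32.7] circ [361.8 144.3] 27.6
scene brg 56 med [451.3  63.9   5.3] circ [451.7  61.5] 43.3
side A 183 med [421.5 -68.2  31.9] circ [422.2 -67.9] 28.5
side B 282 med [423.4 221.1  31.7] circ [423. 220.] 27.7
side L 1678 med [647.5  -6.5 130.7] circ [648.   -8.1] 73.7
side R 2356 med [644.5 214.2 130.8] circ [645.2 212. ] 73.3
side axle 35 med [ 536.7 -313.3  221.6] circ [ 537.3 -313.1] 5.2
[[ 535. -315.  242.]
 [ 539. -309.  242.]
 [ 541. -315.  241.]
 [ 538. -317.  239.]
 [ 536. -309.  239.]
 [ 539. -308.  239.]] [[ 612. -603.   12.]
 [ 538. -317.  239.]
 [ 538. -314.  238.]
 [ 536. -309.  239.]
 [ 538. -316.  229.]
 [ 537. -314.  227.]
 [ 537. -313.  224.]
 [ 538. -318.  217.]
 [ 536. -309.  220.]]
side brg 47 med [447.3  66.1   6. ] circ [452.7  65.4] 37.4
```

Run:
```python
from h import *
import pickle
S=pickle.load(open('s.pkl','rb'))
a=cv2.resize(S['scene']['frame'][120:220,130:230,::-1],(400,400),interpolation=cv2.INTER_CUBIC)
b=cv2.resize(S['scene']['frame'][180:280,240:340,::-1],(400,400),interpolation=cv2.INTER_CUBIC)
cv2.imwrite('pics/crop.png',np.hstack([a,b]))
```

```text
(no output)
```

View pics/crop.png

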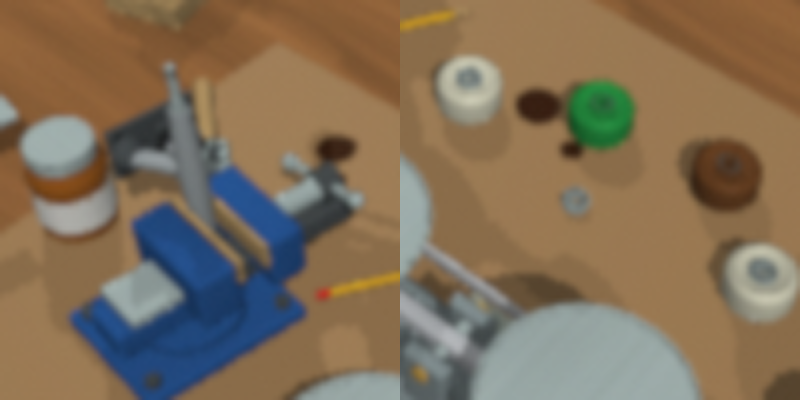

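The crop shows the axle tip at (170,67) in its left half. In the right half both cream wheels, (469,88) and (762,280), are distinct from the green and brown ones. The measured heights (34, 132 and 242 mm) match the description. Next I'll square the tool to the world and go over wheel A at (425,-68).

```bash
python3 -m jog '[[0,[0,0,0],1],[0,[0,0,0],1],[0,[0,0,0],0.98],[0,[0.8,-1,0],0],[0,[0.8,-1,0],0],[0,[0.8,-1,0],0],[0,[0.8,-1,0],0],[0,[0.8,-1,0],0],[0,[0.8,-1,0],0],[0,[0.8,-1,0],0]]'
python3 -m jog '[[0,[0.4,-1,0],0],[0,[0.4,-1,0],0],[0,[0.4,-1,0],0],[0,[0.4,-1,0],0],[0,[0.4,-1,0],0],[0,[0.4,-1,0],0],[0,[0.4,-1,0],0],[0,[0.4,-1,0],0],[0,[0.4,-1,0],0],[0,[0.4,-1,0],0]]'
python3 -m jog '[[0,[0.4,-1,0],0],[0,[0.4,-1,0],0],[0,[0.4,-1,0],0],[0,[0.4,-1,0],0],[0,[0.4,-1,0],0],[0,[0.4,-1,0],0],[0,[0.4,-0.9,0],0],[0,[0,0,1],0],[0,[0,0,1],0],[0,[0,0,0],0]]'
python3 - <<'E'
from h import *
o=get_obs(); print(o['eef_pos'],rot(o['tcp_rot']).round(3),o['qpos'])
s=snapshot('wrist'); P=cloud(s); save(s,'w1.png')
z=P[...,2]; m=(z>28)&(z<42)&(np.hypot(P[...,0]-425,P[...,1]+68)<40); Q=P[m]; print(len(Q),np.median(Q,0),cv2.minEnclosingCircle(Q[:,:2].astype(np.float32)))
E
```

```text
clock: 1.15
eef_pos: [289.3, -405.9, 214.3]
tcp_rot: [-0.0, 1.0, 0.0, -0.0]
force: [0.3, -0.7, -0.7]
grip_width: 92.0
grip_force: 0.0
clock: 2.15
eef_pos: [368.8, -206.0, 214.4]
tcp_rot: [-0.0, 1.0, 0.0, -0.0]
force: [-0.1, 0.2, -0.3]
grip_width: 92.0
grip_force: 0.0
clock: 3.15
eef_pos: [422.5, -67.7, 171.8]
tcp_rot: [-0.001, 1.0, 0.001, -0.003]
force: [-0.6, 0.3, 0.6]
grip_width: 92.0
grip_force: 0.0
[422.52679005 -67.74908944 171.80944541] [[ 1.     0.001 -0.005]
 [ 0.001 -1.     0.003]
 [-0.005 -0.003 -1.   ]] [-4.42964812e-01 -1.97310490e-01  2.03377491e+00 -2.19733598e-05
  1.31116216e+00  1.12663423e+00]
2456 [427.76669743 -73.05801615  32.60742046] ((426.02227783203125, -73.21907806396484), 27.858963012695312)
```

View pics/w1.png

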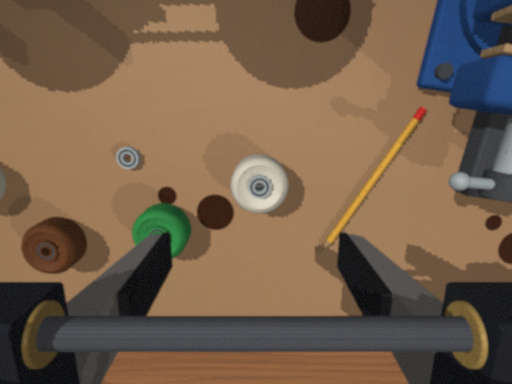

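The wrist view has wheel A at (260,186), midway between the fingers, and they have room clear of the green wheel (160,230) and the pencil. Descending and gripping.

```bash
python3 -m jog '[[0,[0.05,0.1,1],0],[0,[0,0,1],0],[0,[0,0,1],0],[0,[0,0,1],0],[0,[0,0,1],0],[0,[0,0,1],0],[0,[0,0,1],0],[0,[0,0,0.6],0],[0,[0,0,0.4],0],[0,[0,0,0.2],0]]' 25
python3 -m jog '[[0,[0,0,0],0],[1,[0,0,0],0],[1,[0,0,0],0],[1,[0,0,0],0],[1,[0,0,0],0],[1,[0,0,0],0],[1,[0,0,0],0],[1,[0,0,0],0],[1,[0,0,0],0],[1,[0,0,0],0]]' 25
```

```text
clock: 4.2
eef_pos: [425.9, -71.2, 10.7]
tcp_rot: [0.0, 1.0, 0.0, 0.0]
force: [-0.2, 0.2, 0.7]
grip_width: 91.7
grip_force: 0.0
clock: 5.2
eef_pos: [425.7, -71.0, 10.8]
tcp_rot: [0.0, 1.0, 0.0, 0.0]
force: [-1.1, -1.6, 2.6]
grip_width: 55.7
grip_force: 25.0
```

```bash
python3 -m jog '[[1,[0,0,-0.5],0],[1,[0,0,-1],0],[1,[0,0,-1],0],[1,[0,0,-1],0],[1,[0,0,-1],0],[1,[0,0,-1],0],[1,[0,0,-1],0],[1,[0,0,-1],0],[1,[0,0,-1],0],[1,[0,0,-0.5],0]]'
python3 -m jog '[[1,[0.5,-0.3,0],0],[1,[1,-0.3,0],0],[1,[1,-0.3,0],0],[1,[1,-0.3,0],0],[1,[1,-0.3,0],0],[1,[1,-0.3,0],0],[1,[1,-0.3,0],0],[1,[1,-0.3,0],0],[1,[1,-0.4,0],0],[1,[1,-0.4,0],0]]'
python3 -m jog '[[1,[1,0,0],0],[1,[0.55,0,0],0],[1,[0,0,0.5],0],[1,[0,0,0.5],0],[1,[0,0,0.4],0],[1,[0,0,0.2],0],[1,[0,0,0],0],[1,[0,0,0],0],[1,[0,0,0],0],[1,[0,0,0],0]]'
python3 - <<'E'
from h import *
s=snapshot('scene'); save(s,'p1.png',(150,150,350,330),4); P=cloud(s); z=P[...,2]
for c,lo,hi in (((648,-7),150,215),((649,-7),126,140),((646,212),126,140)):
    m=(z>lo)&(z<hi)&(np.hypot(P[...,0]-c[0],P[...,1]-c[1])<80); print(c,m.sum(),np.median(P[m],0))
E
```

```text
clock: 6.2
eef_pos: [426.2, -71.1, 192.6]
tcp_rot: [0.0, 1.0, 0.0, 0.001]
force: [1.0, 1.2, -0.9]
grip_width: 56.0
grip_force: 25.0
clock: 7.2
eef_pos: [615.9, -5.5, 188.4]
tcp_rot: [-0.0, 1.0, 0.0, -0.001]
force: [-0.8, -0.6, -0.8]
grip_width: 55.6
grip_force: 25.0
clock: 8.2
eef_pos: [646.9, -6.8, 159.3]
tcp_rot: [0.0, 1.0, 0.0, 0.001]
force: [0.8, -0.4, -1.2]
grip_width: 55.4
grip_force: 25.0
(648, -7) 403 [656.7437923   -1.6420941  181.36656037]
(649, -7) 1149 [673.21553156   9.88350725 132.88964187]
(646, 212) 2427 [649.52639379 214.50736552 132.82570354]
```

View pics/p1.png

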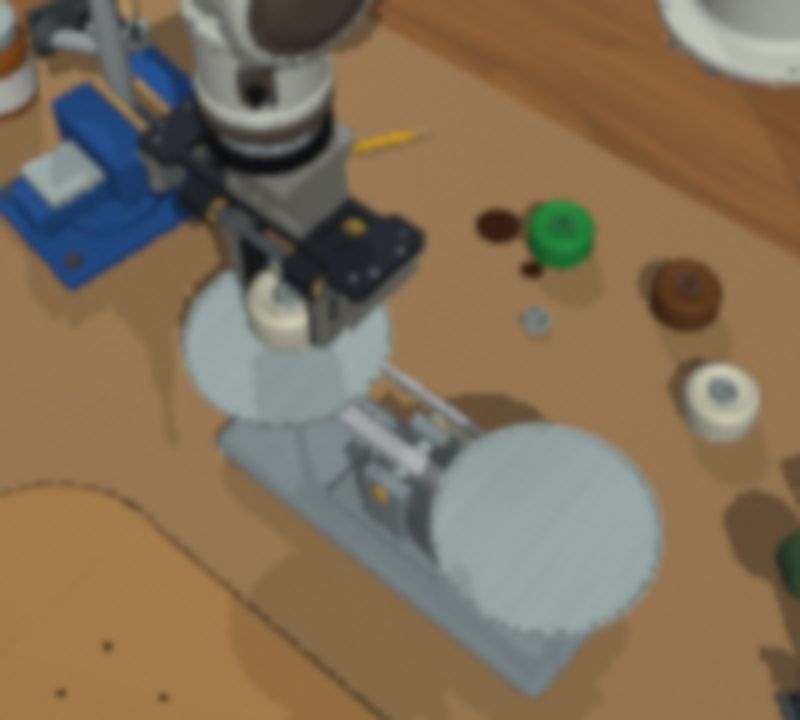

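Wheel A hangs over its pan at (285,310), about 16 mm up. Lowering gently, then releasing.

```bash
python3 -m jog '[[1,[0,0,0.2],0],[1,[0,0,0.2],0],[1,[0,0,0.2],0],[1,[0,0,0.1],0],[1,[0,0,0.1],0],[1,[0,0,0.05],0],[1,[0,0,0.05],0],[1,[0,0,0],0],[1,[0,0,0],0],[1,[0,0,0],0]]'
python3 -m jog '[[0.9,[0,0,0],0],[0.8,[0,0,0],0],[0.5,[0,0,0],0],[0.2,[0,0,0],0],[0,[0,0,0],0],[0,[0,0,0],0],[0,[0,0,0],0],[0,[0,0,-0.5],0],[0,[0,0,-1],0],[0,[0,0,-1],0]]'
```

```text
clock: 9.25
eef_pos: [646.6, -6.8, 140.7]
tcp_rot: [0.0, 1.0, 0.0, 0.0]
force: [-0.7, 0.6, -0.6]
grip_width: 55.2
grip_force: 25.0
clock: 10.25
eef_pos: [646.4, -6.7, 191.7]
tcp_rot: [-0.0, 1.0, 0.0, -0.0]
force: [-0.5, -1.1, 0.2]
grip_width: 91.7
grip_force: 0.0
```

```bash
python3 -m jog '[[0,[-0.5,-0.5,-0.5],0],[0,[-1,-1,0],0],[0,[-1,-1,0],0],[0,[-1,-1,0],0],[0,[-1,-1,0],0],[0,[-1,-1,0],0],[0,[-1,-1,0],0],[0,[-1,-1,0],0],[0,[-1,-1,0],0],[0,[-1,-1,0],0]]'
python3 -m jog '[[0,[-1,-1,0.5],0],[0,[-0.55,-0.85,0.5],0],[0,[0,0,0.5],0],[0,[0,0,0],0],[0,[0,0,0],0],[0,[0,0,0],0],[0,[0,0,0],0],[0,[0,0,0],0],[0,[0,0,0],0],[0,[0,0,0],0]]'
python3 - <<'E'
from h import *
o=get_obs(); print(o['eef_pos'])
s=snapshot('wrist'); P=cloud(s); save(s,'w2.png')
z=P[...,2]; m=(z>28)&(z<42)&(np.hypot(P[...,0]-425,P[...,1]-219)<40); Q=P[m]; print(len(Q),np.median(Q,0),cv2.minEnclosingCircle(Q[:,:2].astype(np.float32)))
s=snapshot('scene'); P=cloud(s);z=P[...,2]
m=(z>100)&(z<180)&(np.hypot(P[...,0]-648,P[...,1]+7)<80); print(np.percentile(z[m],[5,25,50,75,95])); Q=P[m&(z>148)]; print(np.median(Q,0),cv2.minEnclosingCircle(Q[:,:2].astype(np.float32)))
m=(z>100)&(z<180)&(np.hypot(P[...,0]-646,P[...,1]-212)<80); print(np.percentile(z[m],[5,25,50,75,95]))
E
```

```text
clock: 11.25
eef_pos: [455.8, 183.9, 201.6]
tcp_rot: [-0.0, 1.0, 0.0, 0.001]
force: [-1.0, 0.7, -0.2]
grip_width: 91.8
grip_force: 0.0
clock: 12.25
eef_pos: [425.5, 220.0, 170.7]
tcp_rot: [-0.0, 1.0, 0.0, 0.0]
force: [-0.2, 0.4, 0.2]
grip_width: 91.7
grip_force: 0.0
[425.46558968 220.03415194 170.69358782]
2453 [428.26939146 216.45613392  32.6719293 ] ((426.57940673828125, 216.5562744140625), 27.932628631591797)
[121.80315552 123.31826787 124.60948751 127.00177657 156.99999283]
[650.49334125  -1.50409894 156.09789958] ((647.5086669921875, -4.821403980255127), 28.023759841918945)
[139.296665   140.63488884 141.6450356  142.66238342 144.28123712]
```

View pics/w2.png

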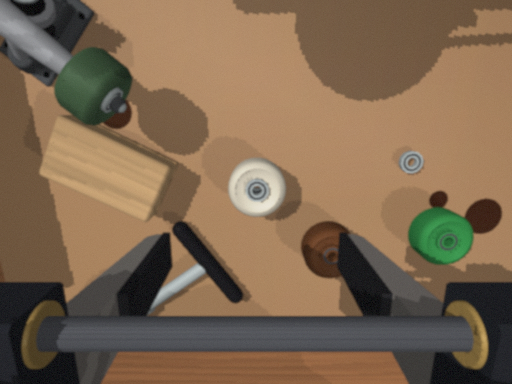

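Wheel A lies on its pan, which has dropped to 123 mm; the other pan is at 141 mm. In the wrist view wheel B is at (257,187), with clear room for the fingers between the sanding block, the T-tool and the brown wheel.

```bash
python3 -m jog '[[0,[0.05,0.08,1],0],[0,[0,0,1],0],[0,[0,0,1],0],[0,[0,0,1],0],[0,[0,0,1],0],[0,[0,0,1],0],[0,[0,0,1],0],[0,[0,0,0.5],0],[0,[0,0,0.4],0],[0,[0,0,0.1],0]]' 25
python3 -m jog '[[0,[0,0,0],0],[1,[0,0,0],0],[1,[0,0,0],0],[1,[0,0,0],0],[1,[0,0,0],0],[1,[0,0,0],0],[1,[0,0,0],0],[1,[0,0,0],0],[1,[0,0,0],0],[1,[0,0,0],0]]' 25
python3 -m jog '[[1,[0,0,-0.5],0],[1,[0,0,-1],0],[1,[0,0,-1],0],[1,[0,0,-1],0],[1,[0,0,-1],0],[1,[0,0,-1],0],[1,[0,0,-1],0],[1,[0,0,-1],0],[1,[0,0,-1],0],[1,[0,0,-1],0]]'
python3 -m jog '[[1,[0.5,0,0],0],[1,[1,0,0],0],[1,[1,0,0],0],[1,[1,0,0],0],[1,[1,0.1,0],0],[1,[1,0.1,0],0],[1,[1,0.1,0],0],[1,[1,0,0],0],[1,[1,0,0],0],[1,[1,0,0],0]]'
python3 -m jog '[[1,[1,0,0],0],[1,[0.5,0,0],0],[1,[0,0,0.5],0],[1,[0,0,0.5],0],[1,[0,0,0.5],0],[1,[0,0,0.25],0],[1,[0,0,0],0],[1,[0,0,0],0],[1,[0,0,0],0],[1,[0,0,0],0]]'
```

```text
clock: 13.35
eef_pos: [426.1, 218.5, 10.2]
tcp_rot: [0.0, 1.0, 0.0, -0.0]
force: [0.5, -0.7, 0.1]
grip_width: 91.7
grip_force: 0.0
clock: 14.35
eef_pos: [426.5, 218.5, 10.8]
tcp_rot: [0.0, 1.0, 0.0, 0.0]
force: [0.0, -1.8, 2.3]
grip_width: 55.2
grip_force: 25.0
clock: 15.35
eef_pos: [425.9, 218.5, 201.6]
tcp_rot: [-0.0, 1.0, 0.0, -0.0]
force: [0.6, 0.3, -2.0]
grip_width: 55.7
grip_force: 25.0
clock: 16.35
eef_pos: [617.0, 212.3, 198.5]
tcp_rot: [0.0, 1.0, 0.0, -0.001]
force: [-0.2, -0.5, -1.5]
grip_width: 55.5
grip_force: 25.0
clock: 17.35
eef_pos: [646.7, 212.7, 166.4]
tcp_rot: [-0.0, 1.0, 0.0, 0.001]
force: [0.1, 0.1, -1.2]
grip_width: 55.7
grip_force: 25.0
```

```bash
python3 -m jog '[[1,[0,0,0.2],0],[1,[0,0,0.2],0],[1,[0,0,0.2],0],[1,[0,0,0.1],0],[1,[0,0,0.05],0],[1,[0,0,0.05],0],[1,[0,0,0],0],[1,[0,0,0],0],[1,[0,0,0],0],[1,[0,0,0],0]]'
python3 -m jog '[[0.9,[0,0,0],0],[0.8,[0,0,0],0],[0.5,[0,0,0],0],[0.2,[0,0,0],0],[0,[0,0,0],0],[0,[0,0,0],0],[0,[0,0,0],0],[0,[0,0,-0.5],0],[0,[0,0,-1],0],[0,[0,0,-1],0]]'
python3 -m jog '[[0,[0,0,-1],0],[0,[0,0,0],0],[0,[0,0,0],0],[0,[0,0,0],0],[0,[0,0,0],0],[0,[0,0,0],0],[0,[0,0,0],0],[0,[0,0,0],0],[0,[0,0,0],0],[0,[0,0,0],0]]'
python3 - <<'E'
from h import *
o=get_obs(); print(o['eef_pos'])
for n in('scene','side'):
  s=snapshot(n); P=cloud(s);z=P[...,2]
  for c in((648,-7),(646,212)):
    m=(z>100)&(z<180)&(np.hypot(P[...,0]-c[0],P[...,1]-c[1])<72); print(n,c,np.percentile(z[m],[5,25,50,75,95]).round(1)); Q=P[m&(z>150)]; print(np.median(Q,0),cv2.minEnclosingCircle(Q[:,:2].astype(np.float32)))
E
```

```text
clock: 18.35
eef_pos: [646.4, 212.6, 149.8]
tcp_rot: [-0.0, 1.0, 0.0, 0.0]
force: [0.3, 0.5, -0.8]
grip_width: 56.0
grip_force: 25.0
clock: 19.35
eef_pos: [646.2, 212.6, 200.6]
tcp_rot: [0.0, 1.0, 0.0, -0.0]
force: [-0.3, -0.5, 0.5]
grip_width: 91.8
grip_force: 0.0
clock: 20.35
eef_pos: [646.4, 212.7, 219.6]
tcp_rot: [-0.0, 1.0, 0.0, 0.0]
force: [0.2, 0.3, -0.1]
grip_width: 92.1
grip_force: 0.0
[646.35931582 212.66844317 219.61229826]
scene (648, -7) [139.4 140.9 142.1 144.2 174.5]
[652.34952302   0.89243184 172.72657914] ((648.1710205078125, -3.8842034339904785), 28.038917541503906)
scene (646, 212) [121.8 123.3 124.5 126.4 157.2]
[650.15813772 214.86251384 156.09283989] ((648.5628662109375, 213.49322509765625), 27.826990127563477)
side (648, -7) [136.5 138.6 140.5 146.9 173. ]
[640.09522226   2.86046305 170.47375108] ((644.9947509765625, -3.2028045654296875), 30.316537857055664)
side (646, 212) [119.1 121.1 122.8 125.7 155.3]
[641.00451257 214.64617171 154.34916167] ((643.0043334960938, 215.15660095214844), 28.651203155517578)
```

Wheel B (pan at y=212, now at 123 mm) is the heavier, with A raised to 141 mm. The gripper is already over B, so I'll grip it there and lift slowly.

```bash
python3 -m jog '[[0,[0,0,1],0],[0,[0,0,1],0],[0,[0,0,0.9],0],[0,[0,0,0.6],0],[0,[0,0,0.5],0],[0,[0,0,0.3],0],[0,[0,0,0.15],0],[0,[0,0,0],0],[0,[0,0,0],0],[0,[0,0,0],0]]' 25
python3 -m jog '[[1,[0,0,0],0],[1,[0,0,0],0],[1,[0,0,0],0],[1,[0,0,0],0],[1,[0,0,0],0],[1,[0,0,0],0],[1,[0,0,0],0],[1,[0,0,0],0],[1,[0,0,0],0],[1,[0,0,0],0]]' 25
python3 -m jog '[[1,[0,0,0],0],[1,[0,0,0],0],[1,[0,0,-0.1],0],[1,[0,0,-0.1],0],[1,[0,0,-0.1],0],[1,[0,0,-0.1],0],[1,[0,0,-0.2],0],[1,[0,0,-0.2],0],[1,[0,0,-0.3],0],[1,[0,0,-0.5],0]]' 60
```

```text
clock: 21.45
eef_pos: [646.8, 212.7, 131.4]
tcp_rot: [-0.0, 1.0, 0.0, 0.001]
force: [-0.7, -0.1, 0.1]
grip_width: 91.8
grip_force: 0.0
clock: 22.45
eef_pos: [646.4, 212.6, 130.6]
tcp_rot: [0.0, 1.0, 0.0, -0.0]
force: [-0.7, -0.6, 0.2]
grip_width: 55.7
grip_force: 25.0
clock: 23.45
eef_pos: [645.9, 212.6, 162.5]
tcp_rot: [0.0, 1.0, 0.0, -0.001]
force: [0.0, 0.1, -2.1]
grip_width: 54.9
grip_force: 60.0
```

```bash
python3 -m jog '[[1,[0,0,-1],0],[1,[0,0,-1],0],[1,[0,0,-1],0],[1,[0,0,-1],0],[1,[0,1,-0.4],0],[1,[0,1,-0.4],0],[1,[0,1,-0.4],0],[1,[0,1,-0.4],0],[1,[0,1,-0.4],0],[1,[0,1,-0.4],0]]' 60
python3 -m jog '[[1,[-0.2,1,0],0],[1,[-0.2,1,0],0],[1,[-0.2,1,0],0],[1,[-0.2,1,0],0],[1,[-0.2,1,0],0],[1,[-0.3,1,0],0],[1,[-0.3,1,0],0],[1,[-0.3,1,0],0],[1,[-0.3,1,0],0],[1,[-0.3,1,0],0]]'
python3 -m jog '[[1,[-0.3,1,0],0],[1,[-0.3,1,0],0],[1,[-0.3,1,0],0],[1,[-0.3,1,0],0],[1,[-0.3,1,0],0],[1,[-0.3,1,0],0],[1,[-0.3,1,0],0],[1,[-0.3,1,0],0],[1,[-0.3,1,0],0],[1,[-0.2,1,0],0]]'
python3 -m jog '[[1,[0.1,0.3,0],0],[1,[0,0,0],0],[1,[0,0,0],0],[1,[0,0,0],0],[1,[0,0,0],0],[1,[0,0,0],0],[1,[0,0,0],0],[1,[0,0,0],0],[1,[0,0,0],0],[1,[0,0,0],0]]'
python3 - <<'E'
from h import *
import pickle
o=get_obs(); print(o['eef_pos'],o['force'])
S={n:snapshot(n) for n in('scene','side','wrist')}; pickle.dump(S,open('s2.pkl','wb'))
ims=[]
for n in('scene','side'):
    s=S[n]; f=192/np.tan(np.radians(s['fov_y'])/2)
    p=(np.array([540,-313,265])-s['xyz'])@rot(s['orientation']); u=int(s['cx']-f*p[0]/p[2]); v=int(s['cy']+f*p[1]/p[2]); print(n,u,v)
    a=s['frame'][v-35:v+35,u-35:u+35,::-1]; ims.append(cv2.resize(a,(400,400),interpolation=cv2.INTER_CUBIC))
    P=cloud(s)[v-50:v+50,u-50:u+50].reshape(-1,3)
    m=(P[:,2]>210)&(P[:,2]<245)&(np.hypot(P[:,0]-540,P[:,1]+313)<14); Q=P[m]; print('axle',len(Q),np.median(Q,0),Q[:,2].max() if len(Q) else 0)
    m=(P[:,2]>305)&(P[:,2]<325)&(np.hypot(P[:,0]-540,P[:,1]+313)<33); Q=P[m]; print('top',len(Q),np.median(Q,0),cv2.minEnclosingCircle(Q[:,:2].astype(np.float32)) if len(Q) else 0)
cv2.imwrite('pics/ax.png',np.hstack(ims))
E
```

```text
clock: 24.45
eef_pos: [646.1, 90.4, 290.7]
tcp_rot: [0.0, 1.0, -0.0, -0.0]
force: [-0.7, -0.1, -1.4]
grip_width: 54.9
grip_force: 60.0
clock: 25.45
eef_pos: [595.5, -109.3, 290.4]
tcp_rot: [0.0, 1.0, -0.0, -0.0]
force: [0.2, -0.1, -0.9]
grip_width: 55.5
grip_force: 60.0
clock: 26.45
eef_pos: [537.4, -309.1, 290.5]
tcp_rot: [0.0, 1.0, -0.0, -0.0]
force: [1.2, -0.1, -0.4]
grip_width: 54.7
grip_force: 60.0
clock: 27.45
eef_pos: [540.7, -313.4, 290.6]
tcp_rot: [-0.0, 1.0, 0.0, -0.0]
force: [-0.5, -0.5, -0.6]
grip_width: 54.6
grip_force: 60.0
[ 540.73830819 -313.42170469  290.58444962] [-0.47325062 -0.53565788 -0.61330355]
scene 171 130
axle 25 [ 541.24844718 -313.33122036  227.75591242] 242.40548905194817
top 174 [ 550.73170715 -314.06921858  315.81448114] ((544.6157836914062, -312.9796142578125), 31.48628044128418)
side 275 94
axle 28 [ 536.43833723 -312.08334397  228.74459905] 241.80765632781936
top 107 [ 524.54383215 -305.55097618  313.42219078] ((536.453125, -313.0782165527344), 31.274890899658203)
```

View pics/ax.png

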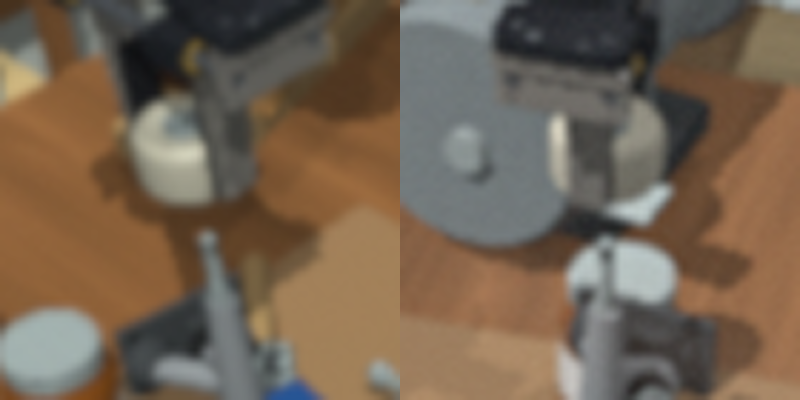

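The crops show the held wheel above the axle, roughly in line: scene wheel (190,150) over tip (208,238), side wheel (607,150) over tip (606,243). To refine it, I'll fit circles to the wheel wall and the axle in each camera.

Run:
```python
from h import *
import pickle
from scipy.optimize import least_squares
S=pickle.load(open('s2.pkl','rb'))
for n in('scene','side','wrist'):
    s=S[n]; P=cloud(s); F=s['frame'].astype(float); hsv=cv2.cvtColor(s['frame'],cv2.COLOR_RGB2HSV)
    d=np.hypot(P[...,0]-540,P[...,1]+313)
    cream=(F[...,0]-F[...,2]>15)&(F[...,0]>90)
    m=cream&(P[...,2]>288)&(P[...,2]<312)&(d<36)&(d>20); Q=P[m]
    print(n,'wall',len(Q))
    if len(Q)>8:
        for g in (28,None):
            f=lambda p:np.hypot(Q[:,0]-p[0],Q[:,1]-p[1])-(g or p[2])
            r=least_squares(f,[540,-313,28],loss='soft_l1'); print(r.x.round(2),np.std(r.fun).round(2), 'arc',np.ptp(np.unwrap(np.arctan2(Q[:,1]-r.x[1],Q[:,0]-r.x[0]))).round(2))
    m=(P[...,2]>205)&(P[...,2]<238)&(d<10); Q=P[m]; print('axle',len(Q))
    if len(Q)>5:
        cam=s['xyz'][:2]; c=np.median(Q[:,:2],0); u=(cam-c)/np.linalg.norm(cam-c)
        r=least_squares(lambda p:np.hypot(Q[:,0]-p[0],Q[:,1]-p[1])-4,c-4*u,loss='soft_l1'); print(r.x.round(2),np.std(r.fun).round(2))
s=S['wrist']; P=cloud(s); m=(np.abs(P[...,2]-315)<6)&(np.hypot(P[...,0]-540,P[...,1]+313)<36); print(m.sum()); v,u=np.nonzero(m)
if len(v): print(u.min(),u.max(),v.min(),v.max(),P[m].min(0),P[m].max(0))
save(s,'w3.png',(130,150,390,340),3)
```

```text
scene wall 76
[ 540.6  -312.87   28.  ] 1.37 arc 2.06
[ 542.27 -312.3    26.41] 1.35 arc 2.17
axle 25
[ 539.58 -315.79] 1.26
side wall 19
[ 533.38 -305.09   28.  ] 2.86 arc 2.99
[ 541.36 -310.03   23.55] 1.3 arc 5.72
axle 26
[ 537.01 -314.29] 1.81
wrist wall 991
[ 540.63 -314.56   28.  ] 0.81 arc 5.64
[ 540.69 -314.56   27.95] 0.81 arc 5.64
axle 0
9797
177 326 210 315 [ 515.40114439 -347.46475029  309.00685031] [ 569.02095729 -278.40199204  320.97824183]
```

View pics/w3.png

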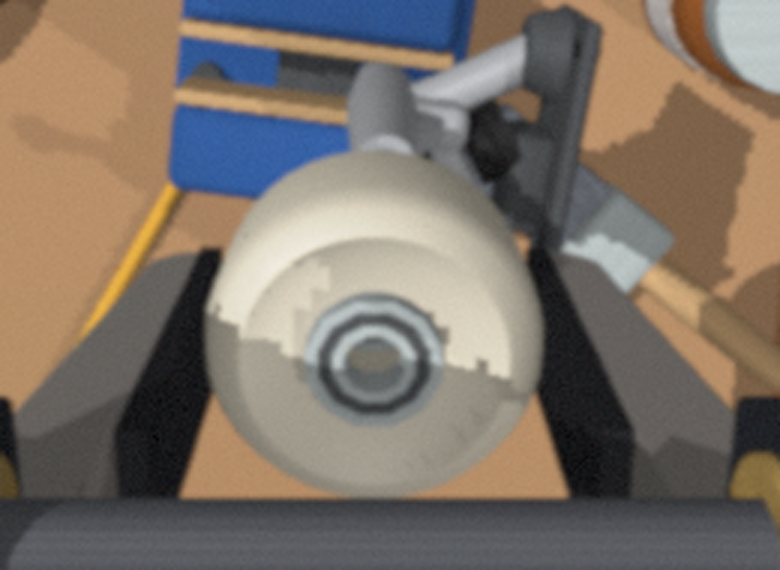

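The wrist view shows the gripped wheel cleanly, with its bore at crop (373,362). The wheel is level and centred on the TCP to within about 1 mm (fit 540.6, -314.6). I'll back off 80 mm in x so the same camera sees the axle tip at nearly the same depth.

```bash
python3 -m jog '[[1,[-1,0,0],0],[1,[-1,0,0],0],[1,[-1,0,0],0],[1,[-1,0,0],0],[1,[0,0,0],0],[1,[0,0,0],0],[1,[0,0,0],0],[1,[0,0,0],0],[1,[0,0,0],0],[1,[0,0,0],0]]'
python3 - <<'E'
from h import *
import pickle
from scipy.optimize import least_squares
o=get_obs(); print(o['eef_pos'])
s=snapshot('wrist'); P=cloud(s); pickle.dump(s,open('s3.pkl','wb'))
d=np.hypot(P[...,0]-540,P[...,1]+313)
m=(P[...,2]>236)&(P[...,2]<248)&(d<15); Q=P[m]; v,u=np.nonzero(m); print('tip',len(Q),np.median(Q,0),cv2.minEnclosingCircle(Q[:,:2].astype(np.float32)),u.mean(),v.mean())
for lo,hi in((203,212),(212,220),(220,228),(228,238)):
    m=(P[...,2]>lo)&(P[...,2]<hi)&(d<15); Q=P[m]
    if len(Q)>8:
        r=least_squares(lambda p:np.hypot(Q[:,0]-p[0],Q[:,1]-p[1])-4,[544,-313],loss='soft_l1'); print(lo,len(Q),np.median(Q,0),r.x.round(2),np.std(r.fun).round(2))
f=192/np.tan(np.radians(s['fov_y'])/2)
p=(np.array([540,-313,242])-s['xyz'])@rot(s['orientation']); print(s['cx']-f*p[0]/p[2],s['cy']+f*p[1]/p[2])
ui,vi=int(s['cx']-f*p[0]/p[2]),int(s['cy']+f*p[1]/p[2]); print(ui,vi); save(s,'w4.png',(ui-30,vi-25,ui+30,vi+25),10)
E
```

```text
clock: 28.6
eef_pos: [461.0, -313.4, 290.5]
tcp_rot: [-0.0, 1.0, 0.001, -0.0]
force: [0.0, 0.3, -1.3]
grip_width: 55.0
grip_force: 60.0
[ 461.03151959 -313.40882065  290.4536227 ]
tip 145 [ 540.03506746 -317.28496004  241.79403631] ((540.1883544921875, -317.4514465332031), 4.189023971557617) 259.1448275862069 101.82758620689656
252.20830889408123 102.02871613676169
252 102
```

View pics/w4.png

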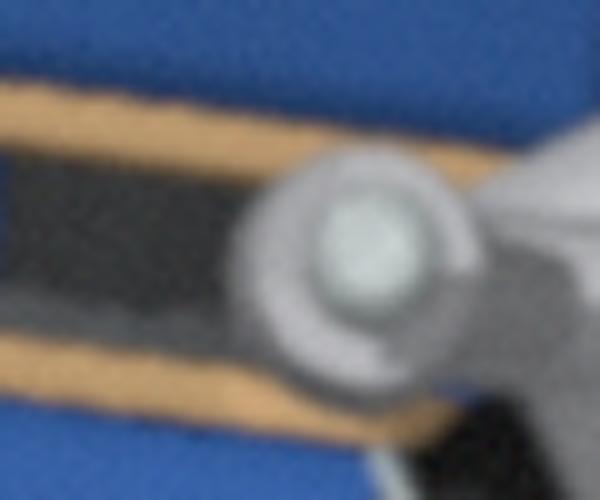

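In the crop the axle tip is at (370,250), about 7 px right of the prediction. The wrist camera gives (540.1, -317.4). Its y reading of the held wheel was 1.1 mm low and the bias grows with range, so I take the axle as (540.2, -315.7). Going there and approaching the tip.

```bash
python3 -m jog '[[1,[1,0.115,0],0],[1,[1,0,0],0],[1,[1,0,0],0],[1,[0.95,0,0],0],[1,[0,0,0],0],[1,[0,0,0.5],0],[1,[0,0,0.5],0],[1,[0,0,0.5],0],[1,[0,0,0.3],0],[1,[0,0,0],0]]' 
python3 -m jog '[[1,[0,0,0],0],[1,[0,0,0.05],0],[1,[0,0,0.05],0],[1,[0,0,0.05],0],[1,[0,0,0.05],0],[1,[0,0,0.05],0],[1,[0,0,0],0],[1,[0,0,0],0],[1,[0,0,0],0],[1,[0,0,0],0]]'
```

```text
clock: 29.65
eef_pos: [538.8, -315.2, 252.8]
tcp_rot: [-0.001, 1.0, 0.0, -0.001]
force: [0.1, -0.7, -1.7]
grip_width: 55.4
grip_force: 60.0
clock: 30.65
eef_pos: [539.8, -315.7, 249.7]
tcp_rot: [0.0, 1.0, 0.0, 0.0]
force: [-0.4, 0.2, -1.5]
grip_width: 55.1
grip_force: 60.0
```

```bash
python3 -m jog '[[1,[0,0,0.05],0],[1,[0,0,0.05],0],[1,[0,0,0.05],0],[1,[0,0,0.05],0],[1,[0,0,0],0],[1,[0,0,0],0],[1,[0,0,0],0],[1,[0,0,0],0],[1,[0,0,0],0],[1,[0,0,0],0]]'
```

```text
clock: 31.65
eef_pos: [539.8, -315.7, 245.7]
tcp_rot: [0.0, 1.0, 0.0, 0.0]
force: [-0.0, 1.5, -0.5]
grip_width: 55.2
grip_force: 60.0
```

```bash
python3 -m jog '[[1,[0,0,0.1],0],[1,[0,0,0.1],0],[1,[0,0,0.1],0],[1,[0,0,0.1],0],[1,[0,0,0],0],[1,[0,0,0],0],[1,[0,0,0],0],[1,[0,0,0],0],[1,[0,0,0],0],[1,[0,0,0],0]]'
```

```text
clock: 32.65
eef_pos: [539.8, -315.7, 237.7]
tcp_rot: [0.0, 1.0, 0.0, 0.0]
force: [-0.5, -0.1, -1.4]
grip_width: 55.2
grip_force: 60.0
```

```bash
python3 -m jog '[[1,[0,0,0.2],0],[1,[0,0,0.2],0],[1,[0,0,0.2],0],[1,[0,0,0.2],0],[1,[0,0,0.1],0],[1,[0,0,0.05],0],[1,[0,0,0.05],0],[1,[0,0,0],0],[1,[0,0,0],0],[1,[0,0,0],0]]' 
python3 -m jog '[[1,[0,0,0.05],0],[1,[0,0,0.05],0],[1,[0,0,0.05],0],[1,[0,0,0.05],0],[1,[0,0,0],0],[1,[0,0,0],0],[1,[0,0,0],0],[1,[0,0,0],0],[1,[0,0,0],0],[1,[0,0,0],0]]'
```

```text
clock: 33.65
eef_pos: [539.8, -315.8, 217.8]
tcp_rot: [0.0, 1.0, 0.0, 0.0]
force: [0.4, 0.0, -1.2]
grip_width: 55.0
grip_force: 60.0
clock: 34.65
eef_pos: [539.8, -315.7, 214.5]
tcp_rot: [0.0, 1.0, 0.0, 0.0]
force: [-2.3, 3.0, 5.3]
grip_width: 55.0
grip_force: 60.0
```

```bash
python3 -m jog '[[1,[0,0,0.05],0],[1,[0,0,0.05],0],[1,[0,0,0.05],0],[1,[0,0,0.05],0],[1,[0,0,0],0],[1,[0,0,0],0],[1,[0,0,0],0],[1,[0,0,0],0],[1,[0,0,0],0],[1,[0,0,0],0]]'
```

```text
clock: 35.65
eef_pos: [539.9, -315.8, 211.3]
tcp_rot: [0.0, 1.0, 0.0, 0.0]
force: [-4.4, 2.8, 8.4]
grip_width: 55.0
grip_force: 60.0
```

```bash
python3 -m jog '[[1,[0,0,0.05],0],[1,[0,0,0.05],0],[1,[0,0,0.05],0],[1,[0,0,0],0],[1,[0,0,0],0],[1,[0,0,0],0],[1,[0,0,0],0],[1,[0,0,0],0],[1,[0,0,0],0],[1,[0,0,0],0]]'
```

```text
clock: 36.65
eef_pos: [539.9, -315.8, 208.3]
tcp_rot: [0.0, 1.0, 0.0, 0.0]
force: [-3.5, 2.6, 9.0]
grip_width: 54.7
grip_force: 60.0
```

```bash
python3 -m jog '[[1,[0,0,0.05],0],[1,[0,0,0.05],0],[1,[0,0,0],0],[1,[0,0,0],0],[1,[0,0,0],0],[1,[0,0,0],0],[1,[0,0,0],0],[1,[0,0,0],0],[1,[0,0,0],0],[1,[0,0,0],0]]'
```

```text
clock: 37.65
eef_pos: [539.9, -315.7, 206.3]
tcp_rot: [0.0, 1.0, 0.0, 0.0]
force: [-3.6, 2.0, 9.6]
grip_width: 55.3
grip_force: 60.0
```

Still the steady 11 N of the tight fit, so I'll go on in small steps.

```bash
python3 -m jog '[[1,[0,0,0.05],0],[1,[0,0,0],0],[1,[0,0,0],0],[1,[0,0,0],0],[1,[0,0,0],0],[1,[0,0,0],0],[1,[0,0,0],0],[1,[0,0,0],0],[1,[0,0,0],0],[1,[0,0,0],0]]'
```

```text
clock: 38.65
eef_pos: [539.9, -315.8, 205.4]
tcp_rot: [0.0, 1.0, 0.0, 0.0]
force: [-3.6, 3.1, 9.1]
grip_width: 55.1
grip_force: 60.0
```

```bash
python3 -m jog '[[1,[0,0,0.05],0],[1,[0,0,0],0],[1,[0,0,0],0],[1,[0,0,0],0],[1,[0,0,0],0],[1,[0,0,0],0],[1,[0,0,0],0],[1,[0,0,0],0],[1,[0,0,0],0],[1,[0,0,0],0]]'
```

```text
clock: 39.65
eef_pos: [539.9, -315.8, 205.3]
tcp_rot: [0.0, 1.0, 0.0, 0.0]
force: [-5.5, 4.3, 13.2]
grip_width: 55.0
grip_force: 60.0
```

It stopped dead at 205.3 mm, so the wheel is on the shoulder. Final firm push.

```bash
python3 -m jog '[[1,[0,0,0.025],0],[1,[0,0,0.02],0],[1,[0,0,0],0],[1,[0,0,0],0],[1,[0,0,0],0],[1,[0,0,0],0],[1,[0,0,0],0],[1,[0,0,0],0],[1,[0,0,0],0],[1,[0,0,0],0]]'
```

```text
clock: 40.65
eef_pos: [540.0, -315.8, 205.3]
tcp_rot: [0.001, 1.0, 0.001, 0.001]
force: [-7.2, 5.4, 17.1]
grip_width: 54.7
grip_force: 60.0
```

```bash
python3 -m jog '[[1,[0,0,0.02],0],[1,[0,0,0],0],[1,[0,0,0],0],[1,[0,0,0],0],[1,[0,0,0],0],[1,[0,0,0],0],[1,[0,0,0],0],[1,[0,0,0],0],[1,[0,0,0],0],[1,[0,0,0],0]]' 
python3 -m jog '[[1,[0,0,-0.05],0],[1,[0,0,-0.05],0],[1,[0,0,-0.05],0],[1,[0,0,0],0],[0.9,[0,0,0],0],[0.7,[0,0,0],0],[0.4,[0,0,0],0],[0,[0,0,0],0],[0,[0,0,0],0],[0,[0,0,0],0]]' 
python3 -m jog '[[0,[0,0,0],0],[0,[0,0,0],0],[0,[0,0,-0.3],0],[0,[0,0,-1],0],[0,[0,0,-1],0],[0,[0,0,-1],0],[0,[0,0,-1],0],[0,[0,0,-1],0],[0,[0,0,-1],0],[0,[0,0,-1],0]]' 
python3 -m jog '[[0,[-1,0,0],0],[0,[-1,0,0],0],[0,[-1,0,0],0],[0,[-1,0,0],0],[0,[-1,0,0],0],[0,[-1,0,0],0],[0,[0,0,0],0],[0,[0,0,0],0],[0,[0,0,0],0],[0,[0,0,0],0]]'
python3 - <<'E'
from h import *
o=get_obs(); print(o['eef_pos'],o['force'])
s=snapshot('scene'); P=cloud(s); z=P[...,2]; save(s,'end.png',k=1.5)
for c,lo in(((540,-314),224),((648,-7),145)):
    m=(z>lo)&(z<260)&(np.hypot(P[...,0]-c[0],P[...,1]-c[1])<40); Q=P[m]; print(np.percentile(Q[:,2],[5,25,50,75,95]),cv2.minEnclosingCircle(Q[:,:2].astype(np.float32)))
E
```

```text
clock: 41.65
eef_pos: [540.0, -315.8, 205.3]
tcp_rot: [0.001, 1.0, 0.001, 0.001]
force: [-6.3, 5.5, 17.8]
grip_width: 54.7
grip_force: 60.0
clock: 42.65
eef_pos: [539.7, -315.7, 203.7]
tcp_rot: [-0.0, 1.0, 0.0, -0.0]
force: [0.1, 0.0, -0.3]
grip_width: 76.7
grip_force: 0.0
clock: 43.65
eef_pos: [539.8, -315.7, 351.7]
tcp_rot: [0.0, 1.0, 0.0, 0.0]
force: [0.4, -0.2, -0.3]
grip_width: 91.6
grip_force: 0.0
clock: 44.65
eef_pos: [420.4, -315.7, 350.2]
tcp_rot: [-0.0, 1.0, 0.001, 0.0]
force: [-0.7, -0.7, 0.5]
grip_width: 92.0
grip_force: 0.0
[ 420.39282854 -315.7484704   350.21600784] [-0.71945598 -0.65273397  0.48075755]
[225.59937943 229.2133895  230.77279072 232.29960822 234.9519483 ] ((540.9589233398438, -312.4143371582031), 27.968849182128906)
[148.03036399 154.01170612 155.87460491 157.29036131 159.01940018] ((647.7734985351562, -4.604720592498779), 28.13190269470215)
```

View pics/end.png

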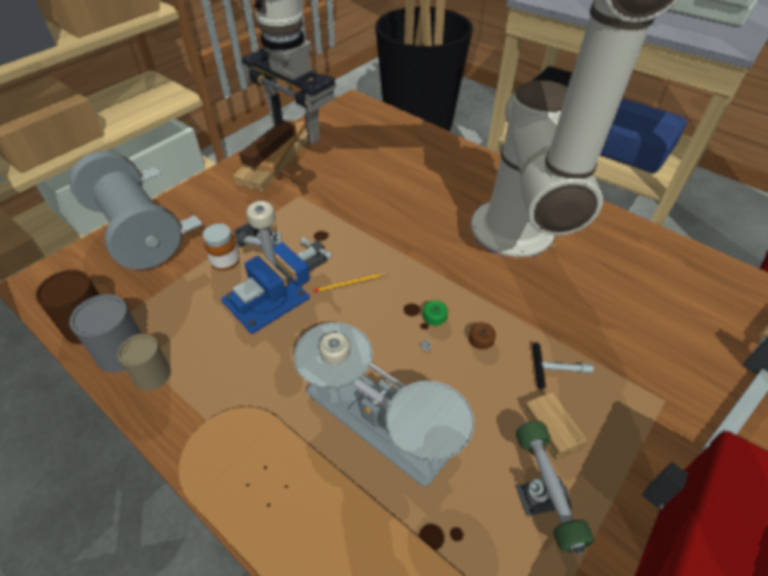

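The final picture shows the heavier wheel on the axle at (261,215), with its top face at about 232 mm, which means it is fully home. The lighter wheel lies on its pan at (334,346), and the other things haven't moved.

```bash
python3 -c "from workcell import job_done; print(job_done())"
```

```text
the job is handed in; nothing more can be done
None
```

I handed the job in at about 45 s: the heavier wheel is home on the axle after a final push of about 18 to 20 N, the lighter wheel is on its pan, and nothing else on the bench was disturbed; no verdict came back.

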